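Clamp the board in the test fixture

ROBOT

A 6-joint arm with a two-finger parallel gripper is mounted at the origin on the work surface. World frame = base frame: x ahead of the robot, y to its left, z up, the work surface at z = 0. Lengths are in mm, angles in rad, forces in N, time in s.
With the tool pointing down it reaches from about 350 to 775 mm from the base axis. Payload 7.3 kg.
Tool frame: the origin (TCP) lies on the front face of the gripper's body, between the roots of the fingers; the fingertips stand 66 mm ahead of it and the grasp point (between the pads) lies 47 mm ahead of it (bot.tcp_to_grasp is the z of the grasp point in the tool frame, in mm); z points along the fingers, y is the direction in which the jaws open and shut (so a half turn about z gives the same grasp; the last joint's range is limited). The gripper opens to 92 mm and grips with 3 to 60 N. Pads are 19 mm wide; open, the fingers measure 130 mm over their backs; the gripper's body (75 mm by 190 mm) begins 47 mm behind the grasp point.
Start: joints at [-1.451, 0.342, 1.524, -0, 1.275, -0.146], TCP at [137.929, -506.571, 292.241] pointing down, gripper open.
Joint ranges: [-2.53, 2.53], [-0.77, 2.02], [0.04, 2.7], [-1, 4.14], [0.28, 2.66], [-3.11, 3.11]. Speed limits (rad/s): [2.57, 2.57, 3.14, 3.14, 3.14, 3.14].

INTERFACE

Orientations are given as [roll, pitch, yaw] about the fixed x, y, z axes, in that order (R = Rz(yaw) Ry(pitch) Rx(roll)).
In Python, from plant import bot gives the robot as it stands.
- The arm moves only by the tool carry_out, never from a script. Its argument "deltas" is a list that holds one entry, the list of rows, each a list of 4 numbers: the shift along the tool's x, y, z in mm, then the turn about the tool's z in units of 5 degrees (1.0 is 5 degrees). A call has 1 to 20 rows; each row is the pose to reach, as a shift and turn from the pose commanded when the call began, along the tool's axes at that moment; what a row does not reach only later rows make up. A row lasts 1/10 s, in which the tool goes at most 50 mm and 8.59 degrees, less where a joint would pass 70% of its speed; a pose out of reach is approached as far as the arm can. A call with a gripper value outside its range is refused whole. "fingers" is the finger opening in mm, from 0 to 91.8, set as the call begins (left out, the last holds). The fingers move at their own pace and stop on an object; the grip force is fixed at half the most. Time passes only in rows, so rows that repeat a pose let the fingers close. It gives the time, the measured TCP pose, the force and the opening at its end, in the units of the state.
- bot.get_obs(): the state, without advancing time (a new reading comes with each control period).
- bot.capture(name): name is "side" or "top" or "wrist"; returns (picture, depth): 480x640x3 uint8, blue, green, red; 480x640 float32, mm along the optical axis (not along the pixel's ray), 0 where there is no reading.
- bot.camera_model(name): a dict with "K" (3x3 intrinsics, pixels), "camera_from_world" (4x4, takes a point from world to camera coordinates). Camera axes: x right, y down, z forward; pixel columns grow to the right and rows downward; lengths in mm; the calibration is good to about 2 mm. A picture is of the moment at which its call begins: read the wrist's pose just before it. camera_model takes no time and is no camera call; for the wrist camera it gives the pose at the moment of the call.
- bot.close_job(): hands the job in, once; it reports no verdict.
The state is a dict: "time": time; "joint_positions": joint angles; "dq": joint speeds; "tau": joint torques, N m; "tool_pos": TCP position; "tcp_rot": TCP orientation; "contact_force": force on the tool from outside, world axes, zero at the start; "moment": the same for the moment, N m; "grip_width": finger opening in mm.
Only numpy, scipy, OpenCV 4.12 (cv2) and the standard library are available. Lean on these libraries where they do the work, as an engineer would, in place of code of your own. Each camera call takes 0.05 s, during which the arm holds its last target. There are 200 camera calls.

TASK

Clamp the circuit board in its test fixture: with the outside of a finger gently push the blue-ended steel strap round over the board until it is home against its stop, and only then push the red cam lever fully down with a fingertip. Grip and lift nothing, leave the board seated in its nest and the things around the fixture where they are, and finish clear of everything.

Things in the scene. Friction and masses are not known exactly. Their poses are not given: they have to be found in the camera images.
- fixture: aluminium base plate, 210 (x) x 190 (y) x 12 mm, fixed to the bench, its place and yaw vary. Origin: centre of its underside, on the bench; z up. In its frame the pivot post of the strap is at x +75, y 0 mm and a dark steel stop block (top 52 mm up) at x +47, y -21 mm. The nest that holds the board has black corners up to 26 mm high.
- pivot (a point): point on the strap's upright pivot axis, 44 mm above the bench, half-way up the strap's thickness; axes as the fixture's. The pivot's head ends 58 mm above the bench.
- strap (a joint): angle of the swing strap about its upright pivot, rad. 0 = home, against the stop, the strap lying over the board and pointing along the fixture's -x; it grows to 1.6 as the strap swings out towards the fixture's +y. Starts 0.9 to 1.5. Turns with light friction (about 1 N at the blue end), stays where left. The strap is a flat steel bar 26 mm wide, 38 to 50 mm above the bench, reaching 150 mm from the pivot axis.
- strap_end (a point): centre of the blue block at the strap's free end, 135 mm from the pivot axis, 51 mm above the bench; the block is 30 mm along the strap, 26 mm wide, and spans 36 to 66 mm above the bench. Axes move with the strap: x from the free end towards the pivot, y to the strap's left seen along +x (at home x, y, z are the fixture's), z up. To bring the strap home the block's +y side face is pushed towards -y.
- cam (a joint): angle of the red cam lever on the strap, rad. 0 = fully raised (1.0 rad above level, leaning towards the pivot); 1.0 = fully down, level, above the strap and pointing to the pivot. Starts 0 to 0.25. Stays where left; 3 to 5 N at its crossbar move it, up to 10 N over the last 0.06 rad as the foot meets the board. Its level hinge axis crosses the strap 105 mm from the pivot, 62 mm above the bench.
- lever_bar (a point): centre of the red crossbar at the lever's end: round, 14 mm thick, 38 mm long across the strap, 62 mm from the lever's hinge axis. Its centre is 62 mm above the bench when the lever is fully down, 114 mm when fully raised.
- foot: round black rubber foot, 18 mm wide, under the strap 105 mm from the pivot, driven down about 11 mm onto the board by the lever. Origin: centre of its lower face.
- board: green circuit board 110 (x) x 130 (y) x 3 mm, loose in the fixture's nest, its top 23 mm above the bench; parts on it reach up to 15 mm above its top, on the strap's path no more than 5 mm. Origin: centre of its underside. It must stay seated.
- driver_grip (a point): handle of a loose yellow-handled screwdriver, about 160 mm long, lying on the bench on the robot's side of the fixture. Bystander.
- spool_mid (a point): centre of a loose grey spool, 54 mm across, 44 mm high, standing on the fixture's -y side. Bystander.
- carton_mid (a point): centre of a loose cardboard carton 75 x 55 x 45 mm on the bench beside the fixture's far end. Bystander.
Mind the look-alikes: they are no part of the job. Of the things like the board, leave any that is yellow; of the rest the smaller one is meant.

How it is judged (in metres and radians):
On the way, in this order (a step that is already met when the one before it is completed fails the run):
1. the strap is home over the board with the lever still raised (value of joint strap below 0.06 rad and value of joint cam below 0.5 rad), for 0.2 s.
2. the lever is fully down with the strap home (value of joint strap below 0.06 rad and value of joint cam above 0.94 rad), for 0.2 s.
At the end, for the whole second after the job is handed in: The strap is within 0.06 rad of home, the lever within 0.06 rad of fully down, the rubber foot presses on the board with over 1 N, the board is within 6 mm of where it lay and the bystanders within 15 mm (all of step 2 and contact force between foot and board above 1 N and distance of board from where it was at the start of the episode below 0.006 m and not (distance of any of driver_grip, spool_mid, carton_mid from where it was at the start of the episode above 0.015 m)); the robot touches nothing.
It fails at once if the lever was pushed down (past 0.5 rad) before the strap was home (within 0.12 rad) (value of joint cam above 0.5 rad and value of joint strap above 0.12 rad).
It fails at once if the board was lifted or shifted by more than 6 mm (distance of board from where it was at the start of the episode above 0.006 m).
It fails at once if a bystander was moved by more than 15 mm (distance of any of driver_grip, spool_mid, carton_mid from where it was at the start of the episode above 0.015 m).
It fails at once if the strap, lever or fixture was gripped or forced (over 50 N) (contact force between the fingers and fixture above 50 N).
It also fails if it takes over 51 s, if anything falls off the work surface, if the arm or the gripper's body presses on something with over 40 N, if the wrist force passes 120 N, or if a joint passes its speed limit or range.

## Working session

There is one attempt and no reset: what is moved stays moved. The work goes in short steps, Python scripts to look and compute and a tool call to move; the robot and the scene stay as the last step left them, time stands still between calls to the robot, and variables do not carry over. Pictures are saved under pics/ and viewed, about 8 in all and at most 12, crops included, and the job is handed in when it is done.

Besides the shell and the picture viewer there is one more tool, called after "Emit:" by a JSON object that holds its "name" and its "arguments", one argument or row to a line. carry_out: Moves the arm, as the interface text tells. Its arguments: {"type":"object","properties":{"deltas":{"type":"array","items":{"type":"array","items":{"type":"array","items":{"type":"number"}}}},"fingers":{"type":"number"}},"required":["deltas"]}

```bash
mkdir -p pics; cat > h.py <<'E'
import numpy as np,cv2
from plant import bot
def snap(n,tag):
    m=bot.camera_model(n); p,d=bot.capture(n); cv2.imwrite(f'pics/{tag}.png',p); np.savez(f'pics/{tag}.npz',p=p,d=d,K=m['K'],T=m['camera_from_world']); return p,d,m
def load(tag):
    return np.load(f'pics/{tag}.npz')
def world(z):
    d=z['d'];K=z['K'];v,u=np.mgrid[:480,:640]
    c=np.stack([(u-K[0,2])/K[0,0]*d,(v-K[1,2])/K[1,1]*d,d,np.ones_like(d)],-1)
    return (c@np.linalg.inv(z['T']).T)[...,:3]
E
python3 - <<'E'
from h import *
snap('top','top0');snap('side','side0')
o=bot.get_obs();print(o)
E
```

```text
{'time': 0.1, 'joint_positions': array([-1.45099346e+00,  3.42642682e-01,  1.52490651e+00,  8.05616520e-06,
        1.27537410e+00, -1.45995230e-01]), 'dq': array([-0.0011247 , -0.00213323, -0.00351257, -0.0006607 , -0.00109522,
        0.00052109]), 'tau': array([ 1.85605873e-03, -4.32003736e+01, -2.44696552e+01,  7.19701289e-02,
        5.26245323e-02, -3.89645811e-05]), 'tool_pos': array([ 137.90086019, -506.29391729,  291.62499899]), 'tcp_rot': array([-3.14027729e+00, -2.01200024e-04,  2.65795610e-01]), 'contact_force': array([ 0.47039308, -0.68283717,  0.62665164]), 'moment': array([-0.00328118,  0.00757564, -0.05751932]), 'grip_width': 91.88482396690527}
```

View pics/top0.png

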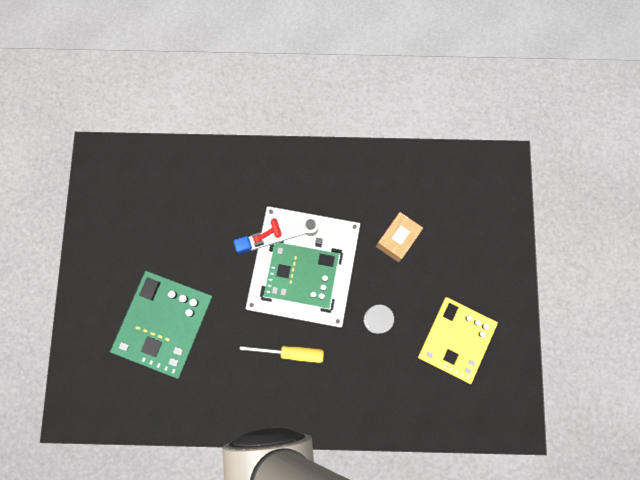

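View pics/side0.png

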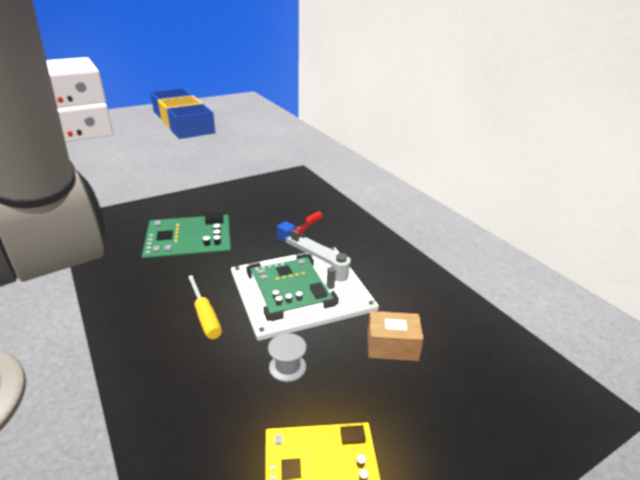

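The top view shows the fixture around (303,265), the pivot head at (311,227), the blue end at (242,244) and the red crossbar at (276,228). The screwdriver is at (300,354), the spool at (379,319) and the carton at (400,237). The side view agrees, with the lever raised.

```bash
cat >> h.py <<'E'
def ray(z,uv,h):
    K=z['K'];Ti=np.linalg.inv(z['T']);c=Ti[:3,3]
    d=Ti[:3,:3]@np.linalg.solve(K,[uv[0],uv[1],1.]); return c+d*(h-c[2])/d[2]
def blob(mask,roi=None):
    m=mask.astype(np.uint8)
    if roi: 
        k=np.zeros_like(m);k[roi[1]:roi[3],roi[0]:roi[2]]=1;m*=k
    n,l,s,c=cv2.connectedComponentsWithStats(m); i=1+np.argmax(s[1:,4]); return l==i,s[i],c[i]
E
python3 - <<'E'
from h import *
z=load('top0');p=z['p'];W=world(z);hsv=cv2.cvtColor(p,cv2.COLOR_BGR2HSV);H,S,V=cv2.split(hsv)
R=(230,190,380,340)
m,s,c=blob((H>100)&(H<130)&(S>120),R);print('blue',s,c,ray(z,c,66),np.median(W[m],0),cv2.minAreaRect(np.argwhere(m)[:,::-1].astype(np.float32)))
m,s,c=blob(((H<8)|(H>172))&(S>150),R);print('red',s,c,W[m].max(0),W[m].min(0))
hi=m&(W[...,2]>95);print('redhi',hi.sum(),np.median(W[hi],0))
for q in np.argwhere(m)[::12]: print(q[::-1],W[tuple(q)].round(0),end=';')
# plate
hgt=(W[...,2]>6)&(W[...,2]<18);wm,s,c=blob((S<40)&(V>150),R);
cn,_=cv2.findContours(wm.astype(np.uint8),0,2);r=cv2.minAreaRect(max(cn,key=cv2.contourArea));bp=cv2.boxPoints(r)
P=np.array([ray(z,b,12) for b in bp]);print('\nplate',bp,P.round(1),P.mean(0),[np.linalg.norm(P[i]-P[i-1]) for i in range(4)],[np.degrees(np.arctan2(*(P[i]-P[i-1])[[1,0]])) for i in range(4)])
m=(W[...,2]>53)&(W[...,2]<62)&(S<60);m,s,c=blob(m,(300,215,325,240));print('piv',s,c,ray(z,c,58),np.median(W[m],0))
E
```

```text
blue [233 236  18  18 244] [241.79508197 244.68032787] [563.65053705 103.49018716  66.        ] [564.23700664 103.72639116  64.0710402 ] ((241.81134033203125, 244.83963012695312), (15.796462059020996, 15.933823585510254), 74.05460357666016)
red [253 219  28  24 208] [269.19711538 231.28365385] [ 603.65339744   83.01893468 1081.58786424] [377.93976389 -44.11172128  63.61105921]
redhi 131 [585.3897843   38.28634153 114.12666081]
[272 219] [604.  44. 113.];[274 221] [600.  40. 115.];[274 223] [595.  40. 118.];[274 225] [592.  40. 115.];[274 227] [588.  40. 115.];[278 228] [587.  33. 116.];[270 230] [585.  48. 103.];[269 231] [584.  50. 100.];[266 232] [584.  57.  89.];[278 232] [579.  32. 116.];[276 233] [578.  36. 114.];[275 234] [ 378.  -44. 1082.];[264 235] [580.  61.  83.];[257 236] [581.  75.  68.];[279 236] [573.  30. 112.];[254 238] [576.  81.  70.];[257 239] [575.  75.  69.];[256 241] [571.  77.  68.];
plate [[236.153   308.15262]
 [255.03496 203.57576]
 [360.4054  222.60098]
 [341.52344 327.17786]] [[ 448.1  116.1   12. ]
 [ 658.2   88.8   12. ]
 [ 623.8 -123.5   12. ]
 [ 416.3  -88.9   12. ]] [536.60411083  -1.85572577  12.        ] [np.float64(207.43693659027693), np.float64(211.93644889319856), np.float64(215.10981468167603), np.float64(210.3547137227613)] [np.float64(81.19961740193847), np.float64(-7.408383210078989), np.float64(-99.2090488357951), np.float64(170.51350446463672)]
piv [306 218  10  11  86] [310.31395349 223.52325581] [609.23658477 -24.37577609  58.        ] [609.46702428 -23.93348121  56.70815325]
```

```bash
python3 - <<'E'
from h import *
p=load('top0')['p'];cv2.imwrite('pics/c1.png',cv2.resize(p[195:345,230:430],None,fx=4,fy=4,interpolation=2))
E
```

```text
(no output)
```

View pics/c1.png

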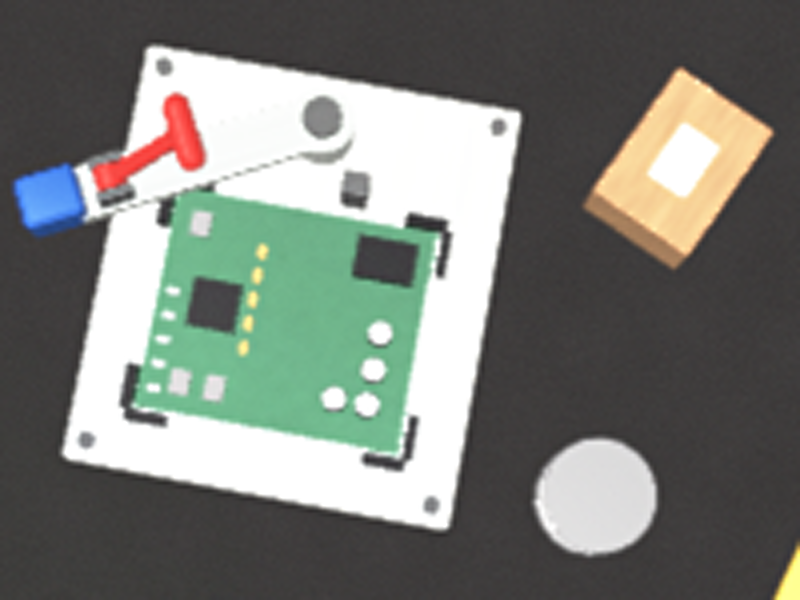

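The crop gives the plate corners in crop pixels as (148,46), (521,113), (447,528) and (63,458). It shows the pivot head at (322,116), the stop block at (355,188) and the lever bar from (177,100) to (192,162).

```bash
python3 - <<'E'
from h import *
z=load('top0')
C=np.array([[148,46],[521,113],[447,528],[63,458]])/4+[230-.4,195-.4]
P=np.array([ray(z,c,12) for c in C]);print(P.round(1),P.mean(0))
TL,TR,BR,BL=P
xv=(TL-BL)+(TR-BR);yv=(TL-TR)+(BL-BR)
print('len',[np.linalg.norm(a) for a in(TL-BL,TR-BR,TL-TR,BL-BR)],'yaw',np.degrees([np.arctan2(xv[1],xv[0]),np.arctan2(-yv[0],yv[1])]))
yaw=(np.arctan2(xv[1],xv[0])+np.arctan2(-yv[0],yv[1]))/2
o=P.mean(0);X=np.array([np.cos(yaw),np.sin(yaw)]);Y=np.array([-X[1],X[0]])
print('piv pred',o[:2]+75*X,'stop pred',o[:2]+47*X-21*Y,'stop meas',ray(z,np.array([355,187])/4+[229.6,194.6],52))
pv=np.array([609.2,-24.4]);b=np.array([563.9,103.6]);d=b-pv
print('strap ang',np.arctan2(*(-d)[::-1])-yaw, 'alt', (yaw+np.pi)-np.arctan2(d[1],d[0]),'home end',pv-135*X,'home bar down',pv-43*X, 'raised bar', pv-(105-62*np.cos(1))*X, 'yaw',yaw)
E
```

```text
[[ 653.5   65.3   12. ]
 [ 623.3 -122.4   12. ]
 [ 417.4  -88.5   12. ]
 [ 446.6   98.2   12. ]] [535.21375499 -11.85047575  12.        ]
len [np.float64(209.46967826572268), np.float64(208.62423016114826), np.float64(190.16110283558308), np.float64(188.97720609150323)] yaw [-9.19291744 -9.02663942]
piv pred [609.267765   -23.72496945] stop pred [578.29607636 -40.02694794] stop meas [576.03513601 -40.50779296  52.        ]
strap ang -1.0716501716062248 alt 1.0716501716062248 home end [475.90278197  -3.02591134] home bar down [566.74236759 -17.59195694] raised bar [538.6006026  -13.07945031] yaw -0.15899562771690062
```

```bash
cat >> h.py <<'E'
PV=np.array([609.2,-24.2]);YF=-0.159
def tgt(a,r,off,z):  # strap angle, radius, +y offset -> world xyz, tool yaw
    t=YF-a;e=np.array([np.cos(t),np.sin(t)]);y=np.array([-e[1],e[0]])
    p=PV-r*e+off*y;return np.array([*p,z]),t+np.pi
def plan(ts):
    o=bot.get_obs();q=o['tool_pos'];s=o['tcp_rot'][2];print('now',o['time'],q.round(1),o['tcp_rot'].round(4),o['contact_force'].round(1),o['joint_positions'].round(2))
    for p,y in ts:
        d=p-q;w=(y-s+np.pi)%(2*np.pi)-np.pi
        print(np.round([d[0]*np.cos(s)+d[1]*np.sin(s),d[0]*np.sin(s)-d[1]*np.cos(s),-d[2],-np.degrees(w)/5],2).tolist(),p.round(1),round(y,3))
E
python3 - <<'E'
from h import *
plan([tgt(1.07,138,62,220)])
E
```

```text
now 0.1 [ 137.9 -506.3  291.6] [-3.1403e+00 -2.0000e-04  2.6580e-01] [ 0.5 -0.7  0.6] [-1.45  0.34  1.52  0.    1.28 -0.15]
[632.73, -483.67, 71.62, -18.87] [621.4 126.6 220. ] 1.913
```

Emit:
{"name": "carry_out", "arguments": {
  "deltas": [
    [[633, -484, 30, -18.9], [633, -484, 40, -18.9], [633, -484, 50, -18.9], [633, -484, 60, -18.9], [633, -484, 72, -18.9], [633, -484, 72, -18.9], [633, -484, 72, -18.9], [633, -484, 72, -18.9], [633, -484, 72, -18.9], [633, -484, 72, -18.9], [633, -484, 72, -18.9], [633, -484, 72, -18.9], [633, -484, 72, -18.9], [633, -484, 72, -18.9], [633, -484, 72, -18.9], [633, -484, 72, -18.9], [633, -484, 72, -18.9], [633, -484, 72, -18.9], [633, -484, 72, -18.9], [633, -484, 72, -18.9]]
  ],
  "fingers": 0
}}

```text
time: 2.1
tool_pos: [621.1, 125.4, 220.7]
tcp_rot: [-3.142, 0.0, 1.914]
contact_force: [0.9, -0.3, -0.6]
grip_width: 0.4
```

```bash
python3 - <<'E'
from h import *
snap('wrist','w1')
plan([tgt(1.07,138,62,118)])
E
```

```text
now 2.15 [621.2 125.4 220.8] [3.1413e+00 3.0000e-04 1.9135e+00] [ 0.  -0.4  1.2] [ 0.08  0.6   1.3  -0.    1.24 -0.26]
[1.04, 0.51, 102.81, 0.01] [621.4 126.6 118. ] 1.913
```

View pics/w1.png

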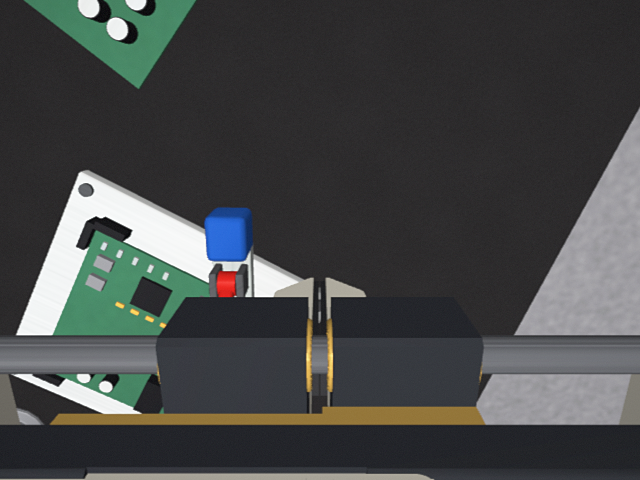

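The wrist view shows the blue block at (229,235) with the strap upright in the picture, so the tool is aligned with it. The fingertips are at about (320,290) on the strap's outer (+y) side. I'll check the block position from here.

```bash
python3 - <<'E'
from h import *
z=load('w1');p=z['p'];W=world(z);H,S,V=cv2.split(cv2.cvtColor(p,cv2.COLOR_BGR2HSV))
m,s,c=blob((H>100)&(H<130)&(S>120));t=m&(abs(W[...,2]-66)<3);print(s,W[t].mean(0),t.sum(),np.ptp(W[t],axis=0))
t2=W[t].mean(0)[:2]-PV;print('r',np.linalg.norm(t2),'ang',YF+np.pi-np.arctan2(t2[1],t2[0]))
f=W[285:296,280:360];print('tips',f[...,2].min(),np.median(f.reshape(-1,3),0), [W[288,u].round(0).tolist() for u in range(270,372,10)])
E
```

```text
[ 204  207   49   54 2361] [568.8191012  105.14613329  66.86899568] 1804 [30.61963638 32.91267939  5.88855793]
r 135.50291209593922 ang 1.1091915824253098
tips 0.6717970681625616 [620.20522192 134.3011013  168.12596985] [[606.0, 57.0, 14.0], [614.0, 60.0, 13.0], [608.0, 132.0, 167.0], [612.0, 133.0, 167.0], [616.0, 134.0, 167.0], [644.0, 66.0, 5.0], [623.0, 137.0, 168.0], [626.0, 138.0, 166.0], [630.0, 139.0, 167.0], [675.0, 76.0, 2.0], [683.0, 79.0, 3.0]]
```

Emit:
{"name": "carry_out", "arguments": {
  "deltas": [
    [[1, 0, 50, 0], [1, 0, 85, 0], [1, 0, 103, 0], [1, 0, 103, 0], [1, 0, 103, 0]]
  ]
}}

```text
time: 2.65
tool_pos: [621.6, 127.0, 118.2]
tcp_rot: [3.141, 0.0, 1.914]
contact_force: [-0.0, -0.7, 0.2]
grip_width: 0.2
```

```bash
python3 - <<'E'
from h import *
plan([tgt(a,138,o,118) for a,o in [(1.07,56),(1.07,49),(1.07,42),(1.07,36)]+[(a,32) for a in np.arange(1.04,0.32,-.045)]])
E
```

```text
now 2.65 [621.6 127.  118.2] [3.1406e+00 4.0000e-04 1.9142e+00] [-0.  -0.7  0.2] [ 0.08  0.71  1.41 -0.    1.02 -0.26]
[-0.29, -6.36, 0.21, 0.02] [615.7 124.6 118. ] 1.913
[-0.28, -13.36, 0.21, 0.02] [609.1 122.2 118. ] 1.913
[-0.27, -20.36, 0.21, 0.02] [602.5 119.9 118. ] 1.913
[-0.26, -26.36, 0.21, 0.02] [596.9 117.9 118. ] 1.913
[0.65, -34.52, 0.21, -0.33] [588.9 116.  118. ] 1.943
[1.77, -40.79, 0.21, -0.84] [582.6 114.9 118. ] 1.988
[2.61, -47.11, 0.21, -1.36] [576.4 113.6 118. ] 2.033
[3.16, -53.46, 0.21, -1.87] [570.2 112.  118. ] 2.078
[3.43, -59.83, 0.21, -2.39] [564.1 110.1 118. ] 2.123
[3.41, -66.2, 0.21, -2.9] [558.1 107.9 118. ] 2.168
[3.11, -72.57, 0.21, -3.42] [552.2 105.5 118. ] 2.213
[2.51, -78.92, 0.21, -3.94] [546.4 102.8 118. ] 2.258
[1.64, -85.23, 0.21, -4.45] [540.8  99.9 118. ] 2.303
[0.48, -91.5, 0.21, -4.97] [535.3  96.6 118. ] 2.348
[-0.97, -97.71, 0.21, -5.48] [529.9  93.2 118. ] 2.393
[-2.68, -103.84, 0.21, -6.0] [524.7  89.5 118. ] 2.438
[-4.68, -109.9, 0.21, -6.51] [519.7  85.6 118. ] 2.483
[-6.94, -115.86, 0.21, -7.03] [514.8  81.5 118. ] 2.528
[-9.47, -121.71, 0.21, -7.54] [510.2  77.1 118. ] 2.573
[-12.26, -127.44, 0.21, -8.06] [505.7  72.6 118. ] 2.618
```

Emit:
{"name": "carry_out", "arguments": {
  "deltas": [
    [[0, -6, 0, 0], [0, -13, 0, 0], [0, -20, 0, 0], [0, -26, 0, 0], [0.6, -34, 0, -0.3], [1.8, -41, 0, -0.8], [2.6, -47, 0, -1.4], [3.2, -53.5, 0, -1.9], [3.4, -60, 0, -2.4], [3.4, -66, 0, -2.9], [3.1, -72.5, 0, -3.4], [2.5, -79, 0, -3.9], [1.6, -85, 0, -4.5], [0.5, -91.5, 0, -5], [-1, -97.5, 0, -5.5], [-2.7, -104, 0, -6], [-4.7, -110, 0, -6.5], [-7, -116, 0, -7], [-9.5, -121.5, 0, -7.5], [-12.3, -127.5, 0, -8]]
  ]
}}

```text
time: 4.65
tool_pos: [505.0, 72.9, 117.4]
tcp_rot: [3.141, 0.001, 2.616]
contact_force: [1.2, 0.5, 0.0]
grip_width: 0.6
```

```bash
cat > ang.py <<'E'
from h import *
import sys
def ang(tag,cam='wrist'):
    snap(cam,tag);z=load(tag);W=world(z);H,S,V=cv2.split(cv2.cvtColor(z['p'],cv2.COLOR_BGR2HSV))
    m,s,c=blob((H>100)&(H<130)&(S>120)&(abs(W[...,2]-66)<4));b=W[m].mean(0);d=b[:2]-PV
    print(tag,m.sum(),b.round(1),'r',np.linalg.norm(d).round(1),'ang',(YF+np.pi-np.arctan2(d[1],d[0])).round(3))
E
python3 - <<'E'
from ang import *
ang('w2')
plan([tgt(a,138,32,118) for a in [.29,.26,.23,.2,.17,.15,.13,.11,.09,.07]])
E
```

```text
w2 543 [483.3  52.   64.6] r 147.2 ang 0.385
now 4.7 [504.2  72.4 117.3] [-3.1411e+00 -2.0000e-04  2.6183e+00] [ 0.2 -0.6 -0. ] [-0.01  0.53  1.78 -0.    0.83 -1.06]
[0.77, -9.5, -0.69, -0.85] [498.8  64.5 118. ] 2.693
[1.36, -13.7, -0.69, -1.19] [496.2  61.2 118. ] 2.723
[1.82, -17.93, -0.69, -1.54] [493.6  57.7 118. ] 2.753
[2.16, -22.17, -0.69, -1.88] [491.2  54.2 118. ] 2.783
[2.36, -26.41, -0.69, -2.23] [488.9  50.7 118. ] 2.813
[2.43, -29.24, -0.69, -2.46] [487.5  48.3 118. ] 2.833
[2.44, -32.08, -0.69, -2.68] [486.   45.8 118. ] 2.853
[2.39, -34.91, -0.69, -2.91] [484.7  43.3 118. ] 2.873
[2.29, -37.74, -0.69, -3.14] [483.3  40.8 118. ] 2.893
[2.13, -40.57, -0.69, -3.37] [482.1  38.3 118. ] 2.913
```

Emit:
{"name": "carry_out", "arguments": {
  "deltas": [
    [[0.4, -5, 0, -0.4], [0.8, -9.5, 0, -0.8], [1.4, -13.5, 0, -1.2], [1.8, -18, 0, -1.5], [2.2, -22, 0, -1.9], [2.4, -26.5, 0, -2.2], [2.4, -29, 0, -2.5], [2.4, -32, 0, -2.7], [2.4, -35, 0, -2.9], [2.3, -37.5, 0, -3.1], [2.1, -40.5, 0, -3.4], [2.1, -40.5, 0, -3.4]]
  ]
}}

```text
time: 5.9
tool_pos: [483.0, 38.8, 117.2]
tcp_rot: [-3.141, 0.0, 2.91]
contact_force: [0.5, 0.8, -0.6]
grip_width: 0.5
```

```bash
python3 - <<'E'
from ang import *
ang('w3');ang('t3','top')
plan([tgt(a,138,32,118) for a in [.05,.03,.01,-.01,-.02,-.03]])
E
```

```text
w3 755 [467.3  12.1  65.2] r 146.5 ang 0.091Traceback (most recent call last):
  File "<stdin>", line 2, in <module>
  File "ang.py", line 5, in ang
    m,s,c=blob((H>100)&(H<130)&(S>120)&(abs(W[...,2]-66)<4));b=W[m].mean(0);d=b[:2]-PV
          ~~~~^^^^^^^^^^^^^^^^^^^^^^^^^^^^^^^^^^^^^^^^^^^^^^
  File "h.py", line 18, in blob
    n,l,s,c=cv2.connectedComponentsWithStats(m); i=1+np.argmax(s[1:,4]); return l==i,s[i],c[i]
                                                     ~~~~~~~~~^^^^^^^^^
    return _wrapfunc(a, 'argmax', axis=axis, out=out, **kwds)
    return bound(*args, **kwds)
ValueError: attempt to get argmax of an empty sequence
```

Emit:
{"name": "carry_out", "arguments": {
  "deltas": [
    [[0, -1.5, 0, -0.1], [0, -3, 0, -0.2], [0, -4.5, 0, -0.3], [-0.2, -6, 0, -0.4], [-0.3, -7.5, 0, -0.5], [-0.4, -8.5, 0, -0.6]]
  ]
}}

```text
time: 6.6
tool_pos: [481.5, 30.6, 117.2]
tcp_rot: [-3.141, -0.0, 2.963]
contact_force: [-0.3, 1.1, -0.8]
grip_width: 0.4
```

Emit:
{"name": "carry_out", "arguments": {
  "deltas": [
    [[0, -1, 0, -0.1], [0, -2, 0, -0.2]]
  ]
}}

```text
time: 6.8
tool_pos: [481.2, 28.7, 117.2]
tcp_rot: [-3.142, -0.0, 2.981]
contact_force: [-0.5, 0.8, 0.4]
grip_width: 0.7
```

```bash
python3 - <<'E'
from ang import *
ang('w4')
plan([tgt(a,138,32,118) for a in [0,-.01,-.02,-.03]])
E
```

```text
w4 1154 [465.9   1.4  65.8] r 145.6 ang 0.018
now 6.85 [481.2  28.6 117.2] [-3.1415  0.      2.9809] [-0.4  0.2 -0.1] [-0.1   0.49  1.86 -0.    0.79 -1.51]
[3.26, 0.16, -0.81, -0.02] [478.   29.2 118. ] 2.983
[3.57, -1.23, -0.81, -0.13] [477.5  27.9 118. ] 2.993
[3.86, -2.61, -0.81, -0.25] [477.   26.6 118. ] 3.003
[4.15, -4.0, -0.81, -0.36] [476.5  25.3 118. ] 3.013
```

Nearly home, so I'll continue in 1 mm steps until the stop is felt.

Emit:
{"name": "carry_out", "arguments": {
  "deltas": [
    [[0, -1, 0, 0], [0, -2, 0, 0]]
  ]
}}

```text
time: 7.05
tool_pos: [480.9, 26.9, 117.2]
tcp_rot: [3.141, -0.0, 2.98]
contact_force: [0.8, 4.9, -0.3]
grip_width: 0.2
```

Emit:
{"name": "carry_out", "arguments": {
  "deltas": [
    [[0, -1, 0, 0], [0, -1, 0, 0]]
  ]
}}

```text
time: 7.25
tool_pos: [480.9, 26.7, 117.2]
tcp_rot: [3.14, 0.0, 2.979]
contact_force: [0.9, 6.5, -0.5]
grip_width: 0.4
```

Emit:
{"name": "carry_out", "arguments": {
  "deltas": [
    [[0, -1, 0, 0], [0, -1, 0, 0]]
  ]
}}

```text
time: 7.45
tool_pos: [480.8, 26.5, 117.3]
tcp_rot: [3.139, 0.0, 2.979]
contact_force: [1.9, 13.1, -0.8]
grip_width: 0.2
```

The force rises to 13 N while the tool stays put, so the strap is against its stop. I'll back off and go up.

Emit:
{"name": "carry_out", "arguments": {
  "deltas": [
    [[0, 10, 0, 0], [0, 35, 0, 0], [0, 55, -20, 0], [0, 55, -70, 0], [0, 55, -110, 0], [0, 55, -110, 0]]
  ]
}}

```text
time: 8.05
tool_pos: [492.0, 79.4, 232.5]
tcp_rot: [3.14, 0.011, 2.98]
contact_force: [-0.0, -0.8, -0.2]
grip_width: 0.3
```

```bash
python3 - <<'E'
from ang import *
ang('w5')
z=load('w5');W=world(z);H,S,V=cv2.split(cv2.cvtColor(z['p'],cv2.COLOR_BGR2HSV))
m=((H<8)|(H>172))&(S>150);m&=(W[...,2]>40)&(W[...,2]<140);print(m.sum())
snap('top','t5');z=load('t5');W=world(z);p=z['p'];H,S,V=cv2.split(cv2.cvtColor(p,cv2.COLOR_BGR2HSV))
m,s,c=blob(((H<8)|(H>172))&(S>150),(230,190,380,340));m&=(W[...,2]>40)&(W[...,2]<140)
print(s,c)
hi=m&(W[...,2]>W[m][:,2].max()-12);print('bar',hi.sum(),W[hi].mean(0),W[hi].max(0),W[hi].min(0))
cv2.imwrite('pics/c2.png',cv2.resize(p[195:345,230:430],None,fx=4,fy=4,interpolation=2))
plan([])
E
```

```text
w5 1747 [477.   -1.1  66.9] r 134.2 ang 0.014
690
[293 247  20  12 136] [302.60294118 251.95588235]
bar 128 [544.54820201 -12.70984096 113.72991775] [553.54268988   4.44613432 118.53632732] [537.32194134 -29.88561024 107.12353185]
now 8.15 [489.7  79.2 227.8] [-3.1415e+00  2.2000e-03  2.9800e+00] [-0.4 -0.1 -1.2] [ 0.01  0.35  1.7  -0.    1.09 -1.4 ]
```

View pics/c2.png

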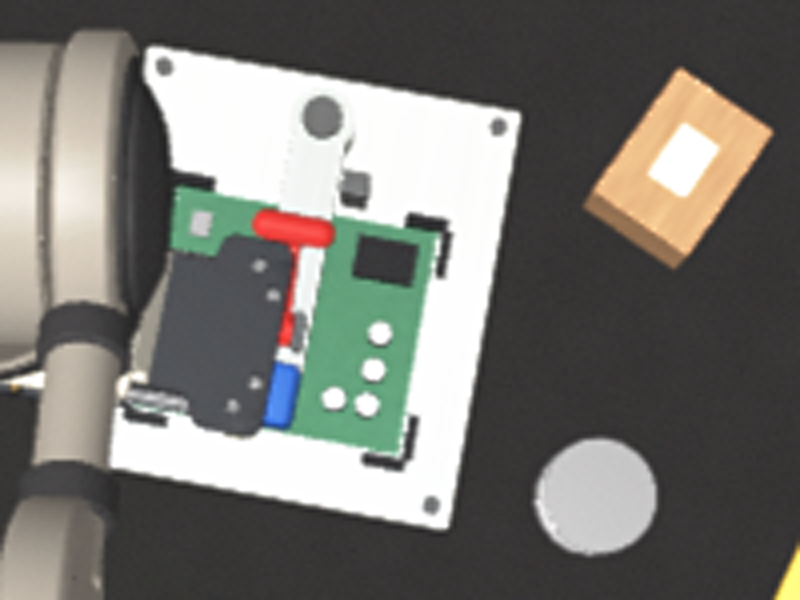

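The strap now lies over the board beside its stop and the lever is still raised, with the red bar at crop (293,228). The board and bystanders look unmoved. Next I go above the bar and press down along its arc.

```bash
python3 - <<'E'
from h import *
print(load('t5')['p'].shape)
plan([tgt(.01,70,0,228),tgt(.01,70,0,195)])
E
```

```text
(480, 640, 3)
now 8.15 [489.7  79.2 227.8] [-3.1415e+00  2.2000e-03  2.9800e+00] [-0.4 -0.1 -1.2] [ 0.01  0.35  1.7  -0.    1.09 -1.4 ]
[-64.61, -82.27, -0.18, 0.08] [540.2 -12.4 228. ] 2.973
[-64.61, -82.27, 32.82, 0.08] [540.2 -12.4 195. ] 2.973
```

Emit:
{"name": "carry_out", "arguments": {
  "deltas": [
    [[-25, -32, 0, 0], [-50, -64, 0, 0], [-64.5, -82.5, 0, 0], [-64.5, -82.5, 0, 0.1], [-64.5, -82.5, 15, 0.1], [-64.5, -82.5, 30, 0.1], [-64.5, -82.5, 33, 0.1], [-64.5, -82.5, 33, 0.1]]
  ]
}}

```text
time: 8.95
tool_pos: [539.0, -12.1, 193.0]
tcp_rot: [-3.141, -0.003, 2.971]
contact_force: [-0.3, -0.3, 0.7]
grip_width: 0.5
```

```bash
python3 - <<'E'
from h import *
snap('side','s6')
p=load('s6')['p'];cv2.imwrite('pics/c3.png',cv2.resize(p[150:350,200:440],None,fx=3,fy=3))
plan([tgt(.01,105-62*np.cos(f),0,135+62*np.sin(f)) for f in np.arange(1.0,-.01,-.1)])
E
```

```text
now 9.0 [539.4 -12.3 193.8] [-3.1415e+00 -1.4000e-03  2.9714e+00] [ 0.  -0.1  0.4] [-0.16  0.47  1.62 -0.    1.05 -1.57]
[0.71, -0.04, 6.63, -0.01] [538.7 -12.2 187.2] 2.973
[-4.33, -0.04, 10.24, -0.01] [543.7 -13.  183.6] 2.973
[-8.98, -0.03, 14.33, -0.01] [548.3 -13.8 179.5] 2.973
[-13.21, -0.03, 18.86, -0.01] [552.4 -14.5 174.9] 2.973
[-16.96, -0.02, 23.8, -0.01] [556.1 -15.1 170. ] 2.973
[-20.2, -0.02, 29.08, -0.01] [559.3 -15.7 164.7] 2.973
[-22.89, -0.01, 34.66, -0.01] [562.  -16.1 159.1] 2.973
[-25.02, -0.01, 40.48, -0.01] [564.1 -16.5 153.3] 2.973
[-26.55, -0.01, 46.49, -0.01] [565.6 -16.8 147.3] 2.973
[-27.48, -0.01, 52.61, -0.01] [566.5 -16.9 141.2] 2.973
[-27.79, -0.01, 58.8, -0.01] [566.8 -17.  135. ] 2.973
```

View pics/c3.png

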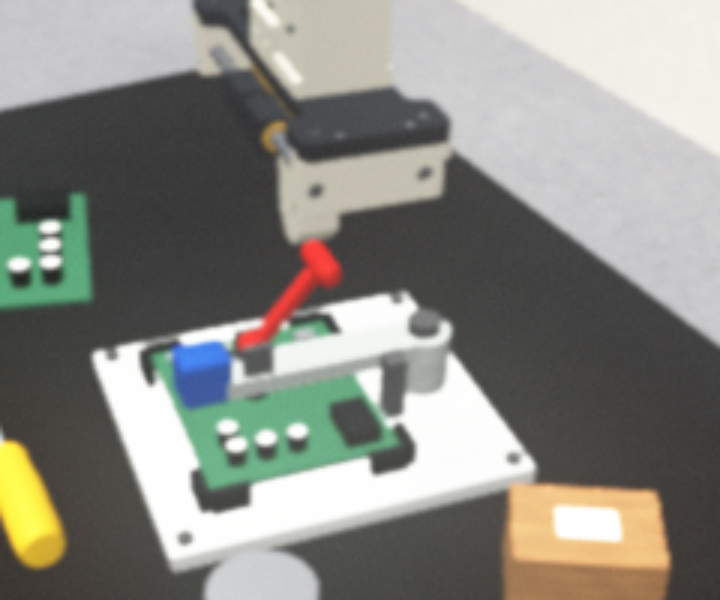

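The side view shows the fingertip straight above the red bar at crop (318,255), the strap home by its stop and nothing else in the way. I'll press along the arc.

Emit:
{"name": "carry_out", "arguments": {
  "deltas": [
    [[0.7, 0, 4, 0], [-2, 0, 8, 0], [-4.5, 0, 10, 0], [-9, 0, 14.5, 0], [-13, 0, 19, 0]]
  ]
}}

```text
time: 9.5
tool_pos: [553.8, -15.1, 175.7]
tcp_rot: [3.141, 0.003, 2.971]
contact_force: [1.7, -0.2, 4.7]
grip_width: 0.6
```

Emit:
{"name": "carry_out", "arguments": {
  "deltas": [
    [[-4, 0, 5, 0], [-7, 0, 10, 0], [-9.7, 0, 16, 0], [-11, 0, 19, 0], [-12, 0, 22, 0], [-13, 0, 25, 0]]
  ]
}}

```text
time: 10.1
tool_pos: [565.8, -17.3, 150.2]
tcp_rot: [-3.141, 0.001, 2.971]
contact_force: [2.5, 0.2, 3.4]
grip_width: 0.7
```

```bash
python3 - <<'E'
from h import *
plan([tgt(.01,43.3,0,145),tgt(.01,43,0,135),tgt(.01,43,0,133)])
E
```

```text
now 10.1 [565.8 -17.3 150.2] [-3.1414e+00  9.0000e-04  2.9710e+00] [2.5 0.2 3.4] [-0.17  0.56  1.59 -0.    0.98 -1.57]
[-0.62, 0.48, 5.19, -0.02] [566.5 -16.9 145. ] 2.973
[-0.92, 0.48, 15.19, -0.02] [566.8 -17.  135. ] 2.973
[-0.92, 0.48, 17.19, -0.02] [566.8 -17.  133. ] 2.973
```

Emit:
{"name": "carry_out", "arguments": {
  "deltas": [
    [[-0.5, 0.3, 4, 0], [-0.8, 0.4, 8, 0], [-0.9, 0.5, 11, 0], [-0.9, 0.5, 13, 0], [-0.9, 0.5, 13, 0]]
  ]
}}

```text
time: 10.6
tool_pos: [566.0, -16.7, 136.7]
tcp_rot: [-3.142, -0.001, 2.971]
contact_force: [2.0, -1.0, 1.2]
grip_width: 0.5
```

Emit:
{"name": "carry_out", "arguments": {
  "deltas": [
    [[0, 0, 1, 0], [0, 0, 2, 0], [0, 0, 2, 0]]
  ]
}}

```text
time: 10.9
tool_pos: [566.1, -16.7, 135.2]
tcp_rot: [-3.141, -0.001, 2.971]
contact_force: [0.0, -0.1, 4.0]
grip_width: 0.2
```

Emit:
{"name": "carry_out", "arguments": {
  "deltas": [
    [[0, 0, 1, 0], [0, 0, 1, 0]]
  ]
}}

```text
time: 11.1
tool_pos: [566.2, -16.7, 134.4]
tcp_rot: [-3.141, -0.0, 2.971]
contact_force: [-1.0, -0.2, 5.9]
grip_width: 0.2
```

Emit:
{"name": "carry_out", "arguments": {
  "deltas": [
    [[0, 0, 1, 0], [0, 0, 1, 0]]
  ]
}}

```text
time: 11.3
tool_pos: [566.3, -16.7, 134.1]
tcp_rot: [-3.141, 0.0, 2.971]
contact_force: [-2.6, -0.2, 10.5]
grip_width: 0.4
```

Emit:
{"name": "carry_out", "arguments": {
  "deltas": [
    [[0, 0, 1, 0], [0, 0, 1, 0]]
  ]
}}

```text
time: 11.5
tool_pos: [566.3, -16.7, 133.8]
tcp_rot: [-3.141, 0.001, 2.971]
contact_force: [-3.3, 0.1, 16.3]
grip_width: 0.4
```

Emit:
{"name": "carry_out", "arguments": {
  "deltas": [
    [[0, 0, 1, 0], [0, 0, 1, 0]]
  ]
}}

```text
time: 11.7
tool_pos: [566.3, -16.7, 133.5]
tcp_rot: [-3.141, 0.001, 2.971]
contact_force: [-6.8, 0.4, 20.9]
grip_width: 0.0
```

At 21 N it moves no further, so the lever is at its end stop. I'll hold briefly, rise clear and look.

Emit:
{"name": "carry_out", "arguments": {
  "deltas": [
    [[0, 0, 0, 0], [0, 0, 0, 0], [0, 0, -15, 0], [0, 0, -60, 0], [0, 0, -110, 0], [50, 40, -150, 0], [90, 80, -150, 0], [130, 120, -150, 0], [130, 160, -150, 0], [130, 200, -150, 0], [130, 200, -150, 0]]
  ]
}}

```text
time: 12.8
tool_pos: [470.9, 206.5, 280.9]
tcp_rot: [3.141, -0.001, 2.976]
contact_force: [0.8, -1.0, -0.3]
grip_width: 0.4
```

```bash
python3 - <<'E'
from h import *
snap('side','s7');snap('top','t7')
z=load('t7');W=world(z);p=z['p'];H,S,V=cv2.split(cv2.cvtColor(p,cv2.COLOR_BGR2HSV))
m,s,c=blob((H>100)&(H<130)&(S>120),(230,190,380,340));b=ray(z,c,66);d=b[:2]-PV;print('blue',s,b,np.linalg.norm(d),YF+np.pi-np.arctan2(d[1],d[0]))
m,s,c=blob(((H<8)|(H>172))&(S>150),(230,190,380,340));print('red',s,np.percentile(W[m][:,2],[5,50,95]),np.median(W[m],0))
q=load('top0')['p'];df=cv2.absdiff(p,q).max(2)>40
a=p[195:345,230:380];b2=load('s7')['p'][180:330,220:370]
cv2.imwrite('pics/c4.png',cv2.resize(np.hstack([a,b2]),None,fx=2.6,fy=2.6,interpolation=2))
for n,(x0,y0,x1,y1) in dict(drv=(235,340,330,370),spool=(362,302,398,338),cart=(372,208,426,264),board=(315,250,345,312)).items(): print(n,df[y0:y1,x0:x1].sum())
plan([])
E
```

```text
blue [289 285  16  17 220] [474.99160349  -2.54908806  66.        ] 135.943575357217 0.0009450502042804843
red [296 241  20  40 244] [62.97512767 66.56955901 70.37816867] [554.40589864 -11.84035451  66.56955901]
drv 0
spool 0
cart 0
board 0
now 12.9 [471.6 203.6 280.4] [-3.1406e+00 -1.6000e-03  2.9744e+00] [0.4 0.1 0.7] [ 0.26  0.33  1.57 -0.    1.24 -1.15]
```

View pics/c4.png

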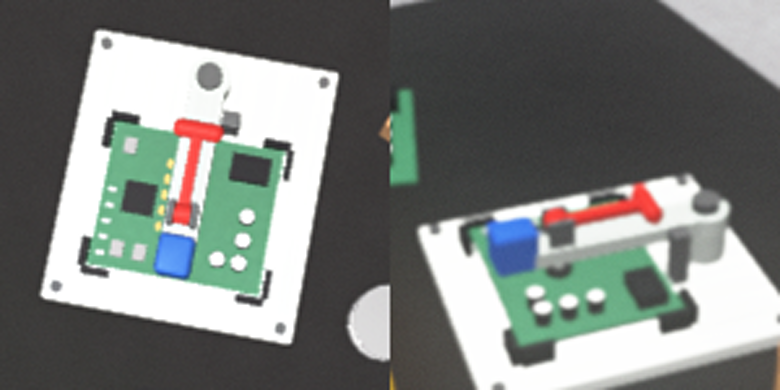

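The strap is home at about 0.00 rad and the lever lies level, with its bar top at about 69 mm. The board is seated and the arm is clear, so I'm handing in.

```bash
python3 -c "
from plant import bot
print(bot.close_job())"
```

```text
the job is handed in; nothing more can be done
None
```

The board is clamped and the job is handed in at about 13 s of the 51 s allowed. No verdict was reported.

- **Strap:** I pushed it round with the outside of the closed fingers until it met the stop, with the force rising to 13 N and no more movement. The last top view puts it at about 0.001 rad from home. An earlier wrist-camera reading gave 0.014 rad.
- **Lever:** It was still raised when the strap reached home. I then pressed the crossbar down along its arc to the end, reaching 21 N with no more movement. Its top now measures about 70 mm above the bench, against 69 mm expected when fully down.
- **Board and bystanders:** Comparing top views from before and after shows no change at the screwdriver, spool, carton or the uncovered part of the board.
- **Arm:** It finished raised and clear, with contact force within the sensor's noise.
- **Not checked:** I could not measure the foot's force on the board. I infer it only from the lever reaching its end stop.

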